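# Hold a hinge leaf in line for its pin

### The job

Pull the taller of the two steel hinge leaves up out of the upright two-pocket holder and bring its knuckle down into the gap between the two knuckles on the jamb block, until all three knuckle holes line up so that the waiting pin could be pushed straight through. Do not force it against the jamb block, leave the shorter leaf in the holder and leave the other things on the bench alone. Finish while still holding the leaf there in the gripper, still and hanging free of the jamb block: do not let go.

Things in the scene. Friction and masses are not known exactly. Their poses are not given: they have to be found in the camera images.
- leaf: Taller steel hinge leaf, loose, about 250 g. Origin: centre of its knuckle hole; z up along the strap, y along the hole. Knuckle: tube at the lower end, 26 mm outer, 16 mm hole, y -15 to 15 mm, starts hidden in a pocket. Strap: y -15 to 15, x -13 to -3 mm (flush with the knuckle's -x side), top at z = 135 mm. May lean up to 2 degrees. Fits the jamb either way round.
- leaf_grip (a point): Point on the leaf's strap, 22 mm below its top edge, mid width and mid thickness: (-8, 0, 113) mm in the leaf's frame. The strap is 10 mm thick in the leaf's x and stands about 90 mm clear out of the holder, to be pinched across x from above.
- spare_leaf: Shorter hinge leaf in the other pocket; stays there. Same axes, origin and cross-section as the taller one, but its strap ends at z = 95 mm (40 mm lower) and it has two short knuckles.
- holder: Fixed grey upright holder, 56 x 150 x 65 mm (x, y, z) on a 64 x 158 x 4 mm foot plate. Origin: centre of its underside. Two pockets 27 (x) by 34 mm (y), 58 mm deep, floor 7 mm up, at y = +40 and -40 mm; which leaf is in which varies. The leaves stand on the pocket floors, parallel to the holder's axes.
- jamb: Fixed grey block 70 x 130 x 40 mm with a 5 mm steel plate on top carrying two knuckles in line along y: 26 mm outer, 16 mm hole, each from 18.5 to 42.5 mm off the middle, so the gap is 37 mm long, open above and to both x sides. Origin: centre of its underside. Hinge line 78 mm up, 33 mm above the plate. An 8 mm pin, fixed, waits in the +y knuckle, 4 mm short of the gap.
- jamb_axis (a point): Point on the hinge line midway between the jamb knuckles, 78 mm above the bench, axes as the jamb's: the centre of the leaf's knuckle hole belongs here. Nothing there carries a leaf: the gripper must hold it at that height.
- solder_reel: Bystander, leave alone: blue and white reel of solder, 57 mm across, 37 mm high. Origin at the centre of its underside.
- flux_bottle: Bystander, leave alone: small white bottle with a red spout, 36 mm across, 100 mm high. Origin at the centre of its underside.
- tip_tinner: Bystander, leave alone: round grey tin, 36 mm across, 18 mm high. Origin at the centre of its underside.

How it is judged:
On the way:
1. the taller leaf is drawn clear above the holder in the gripper (contact force between leaf and the fingers above 1 N and z of leaf in the frame of holder above 0.083 m), for 0.1 s.
At the end, for the whole second after the job is handed in: The fingers hold the taller leaf (over 1 N), its knuckle hole within 4 mm of the point midway between the jamb knuckles along each of the jamb's axes and parallel to the hinge line within 0.1 rad, at rest, not leaning on the jamb block (under 2 N); the shorter leaf is still in the holder (contact force between leaf and the fingers above 1 N and contact force between leaf and jamb below 2 N and x of leaf in the frame of jamb_axis between -0.004 and 0.004 m and y of leaf in the frame of jamb_axis between -0.004 and 0.004 m and z of leaf in the frame of jamb_axis between -0.004 and 0.004 m and angle between the y axis of leaf and the y axis of jamb, either way round below 0.1 rad and linear speed of leaf below 0.02 m/s and z of spare_leaf in the frame of holder below 0.03 m); the arm keeps its last pose, push and grip.
It fails at once if the leaf is forced against the jamb block (over 20 N) (contact force between leaf and jamb above 20 N).
It fails at once if the shorter leaf is lifted in its pocket (z of spare_leaf in the frame of holder above 0.04 m).
It fails at once if a bystander is moved more than 30 mm (distance of any of solder_reel, flux_bottle, tip_tinner from where it was at the start of the episode above 0.03 m).
It also fails if it takes over 43 s, if anything falls off the work surface, if the arm or the gripper's body presses on something with over 40 N, if the wrist force passes 120 N, or if a joint passes its speed limit or range.

### The arm

A 6-joint arm with a two-finger parallel gripper is mounted at the origin on a cart in front of the work surface, level with it; the furniture and walls round the work are solid. World frame = base frame: x ahead of the robot, y to its left, z up, the work surface at z = 0. Lengths are in m, angles in rad, forces in N, time in s.
With the tool pointing down it reaches from about 0.375 to 0.925 m from the base axis. Payload 5.7 kg.
Tool frame: the origin (TCP) lies at the very end of the fingers, on their centre line; the grasp point (between the pads) lies 19 mm behind it; z points along the fingers, y is the line along which they close (so a half turn about z gives the same grasp; the last joint's range is limited). The gripper opens to 88 mm and grips with 3 to 60 N. Pads are 20 mm wide; open, the fingers measure 115 mm over their backs; the gripper's body (75 mm by 178 mm) begins 61 mm behind the grasp point.
Start: joints at [1.219, 0.359, 1.51, -0, 1.272, -0.115], TCP at [0.141, 0.583, 0.223] pointing down, gripper open.
Joint ranges: [-2.97, 2.97], [-1.01, 2.36], [0.21, 2.38], [-0.96, 4.11], [0.2, 2.71], [-2.98, 2.98]. Speed limits (rad/s): [2.39, 2.39, 3.14, 3.14, 3.14, 3.14].

### API

Orientations are given as [roll, pitch, yaw] about the fixed x, y, z axes, in that order (R = Rz(yaw) Ry(pitch) Rx(roll)).
In Python, from station import read_state, capture, camera_model, sign_off gives the robot as it stands.
- The arm moves only by the shell command python3 -m jog 'ROWS' [OPENING] [FORCE]. ROWS is JSON, a list of rows, each a list of 6 numbers: the shift along the world's x, y, z in cm, then the turn, a rotation vector about the world's x, y, z in degrees. A call has 1 to 8 rows; each row shifts and turns the commanded pose from where the row before left it; what a row does not reach is not made up. A row lasts 1/12 s, in which the tool goes at most 41.7 mm and 7.16 degrees, less where a joint would pass 70% of its speed; a pose out of reach is approached as far as the arm can. A call with a gripper value outside its range is refused whole. OPENING is the opening, from 0 (shut) to 1 (fully open), set as the call begins (- or left out, the last holds). The fingers move at their own pace and stop on an object; FORCE is the grip in N (left out, the last holds). Time passes only in rows, so rows that do not move let the fingers close. It gives the time, the measured TCP pose, the force, the opening and the grip force at its end, in the units of the state.
- read_state(): the state, without advancing time (a new reading comes with each control period).
- capture(name): name is "side" or "top"; returns the picture (384x512x3 uint8, red, green, blue); there is no depth.
- camera_model(name): a dict with "vfov" (degrees; the focal length in pixels is half the picture's height over the tangent of half this angle, whatever the lens; pixels are square), "cx", "cy" (the principal point, pixels), "R" (3x3) and "t" (3): a world point X has camera coordinates R X + t. Camera axes: x right, y down, z forward; pixel columns grow to the right and rows downward; lengths in m; the calibration is good to about 2 mm. A picture is of the moment at which its call begins. camera_model takes no time and is no camera call.
- sign_off(): hands the job in; it is judged then, once.
The state is a dict: "t": time; "q": joint angles; "qvel": joint speeds; "effort": joint torques, N m; "tool_pos": TCP position; "tool_rot": TCP orientation; "contact_force": force on the tool from outside, world axes, zero at the start; "torque": the same for the moment, N m; "grip_width": opening from 0.0 (shut) to 1.0 (fully open); "grip_force": force on a finger pad.
Only numpy, scipy, OpenCV 4.12 (cv2) and the standard library are available. Lean on these libraries where they do the work, as an engineer would, in place of code of your own. Each camera call takes 0.05 s, during which the arm holds its last target. There are 200 camera calls.

## Working session

There is one attempt and no reset: what is moved stays moved. The work goes in short steps, Python scripts to look and compute and a shell command to move; the robot and the scene stay as the last step left them, time stands still between calls to the robot, and variables do not carry over. Pictures are saved under pics/ and viewed, at most 10 in all, crops included, and the job is handed in when it is done.

```bash
mkdir -p pics; ls; python3 - <<'E'
from station import *
import cv2
for n in("side","top"):
    im=capture(n); cv2.imwrite(f"pics/{n}0.png",im[:,:,::-1]); print(n,camera_model(n))
E
```

```text
pics
side {'vfov': 49.68550953980479, 'cx': 258.0901748154264, 'cy': 190.0327081716303, 'R': array([[ 0.94201625, -0.33481748, -0.02241981],
       [-0.20236847, -0.51353136, -0.83386603],
       [ 0.26767965,  0.79005241, -0.55151138]]), 't': array([-0.62200066,  0.05814448,  0.98126495])}
top {'vfov': 57.5867132754332, 'cx': 254.32812819434204, 'cy': 189.4512546368949, 'R': array([[ 0.02470246, -0.99962612, -0.01172213],
       [-0.99567236, -0.02355055, -0.08989955],
       [ 0.08958988,  0.01389214, -0.99588185]]), 't': array([-0.31618592,  0.55952869,  0.9301736 ])}
```

View pics/side0.png

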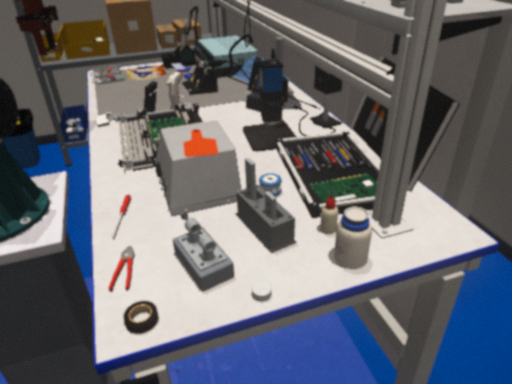

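View pics/top0.png

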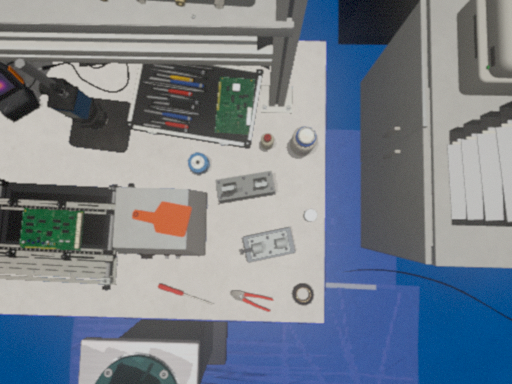

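The side view shows the holder around (265,215) with the tall leaf up at (250,175), and the jamb around (203,255). In the top view the holder is around (246,187) and the jamb around (268,245). I'll enlarge both regions.

```bash
python3 - <<'E'
import cv2
a=cv2.imread("pics/side0.png")[150:295,165:305]; b=cv2.imread("pics/top0.png")[160:270,200:320]
cv2.imwrite("pics/sc.png",cv2.resize(a,None,fx=4,fy=4,interpolation=cv2.INTER_CUBIC))
cv2.imwrite("pics/tc.png",cv2.resize(b,None,fx=5,fy=5,interpolation=cv2.INTER_CUBIC))
E
```

```text
(no output)
```

View pics/sc.png

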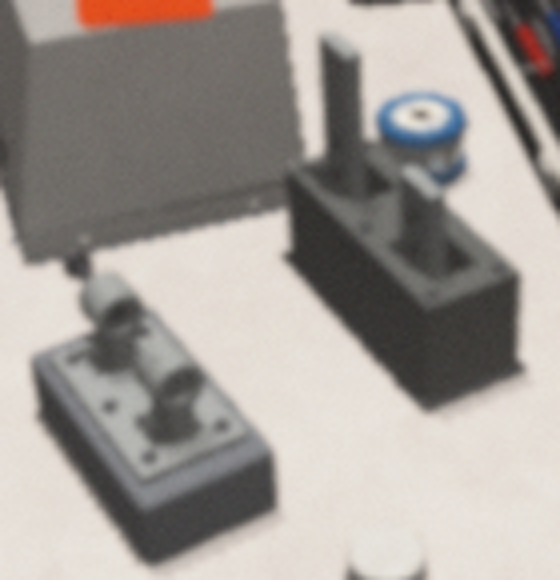

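View pics/tc.png

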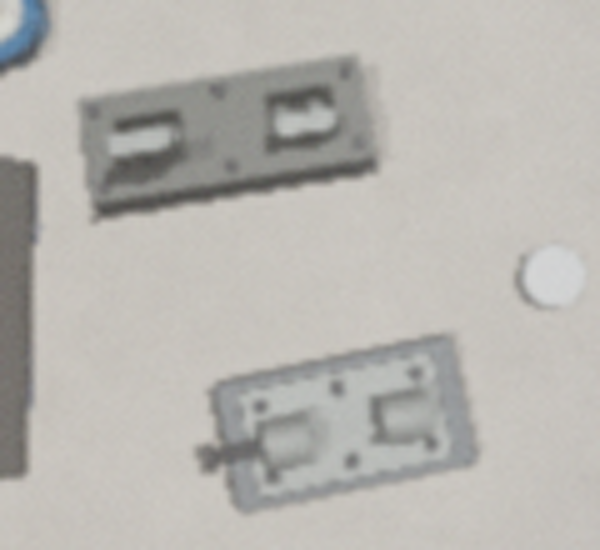

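Side crop: the tall leaf's top face is centred at crop (341,46), and the holder and jamb top corners are clear. Top crop: the tall leaf is the left one (+y pocket), with its top face at (140,140). The pin side (+y) of the jamb is on the left. I'll fit the poses from these.

```bash
cat > g.py <<'E'
import numpy as np
from scipy.optimize import least_squares
from station import camera_model
def proj(n,X):
    m=camera_model(n); c=np.atleast_2d(X)@np.array(m["R"]).T+m["t"]; f=192/np.tan(np.radians(m["vfov"]/2))
    return np.c_[m["cx"]+f*c[:,0]/c[:,2],m["cy"]+f*c[:,1]/c[:,2]]
def unc(p,s,o): return (np.atleast_2d(p)+.5)/s-.5+np.array(o)
T=lambda p:unc(p,5,(200,160)); S=lambda p:unc(p,4,(165,150))
def place(v,P):
    c,s=np.cos(v[2]),np.sin(v[2]); P=np.atleast_2d(P).astype(float)
    return np.c_[v[0]+c*P[:,0]-s*P[:,1],v[1]+s*P[:,0]+c*P[:,1],P[:,2]]
def fit(obs,x0=(.55,-.3,.1)):
    r=lambda v:np.concatenate([(proj(n,place(v,P))-p).ravel() for n,P,p in obs])
    s=least_squares(r,x0); return s.x,s.fun
def tri(ps,pt):
    s=least_squares(lambda X:np.concatenate([(proj("side",X)-ps).ravel(),(proj("top",X)-pt).ravel()]),[.55,-.3,.1]); return s.x,s.fun
E
cat > m.py <<'E'
from g import *
np.set_printoptions(precision=4,suppress=True)
def box(a,b,z): return np.array([[a,b,z],[a,-b,z],[-a,-b,z],[-a,b,z]])
H=box(.028,.075,.065);J=box(.035,.065,.04)
th=T([[80,100],[356,57],[376,160],[97,207]]);sh=S([[518,268],[430,305],[290,175]])
tj=T([[210,382],[453,335],[478,460],[240,513]]);sj=S([[272,450],[150,510],[35,358]])
for nm,B,t,s in(("holder",H,th,sh),("jamb",J,tj,sj)):
    for o in([("top",B,t)],[("side",B[1:],s[[0,1,2]])],[("top",B,t),("side",B[1:],s)]):
        pass
    sb=B[[1,2,3]]
    for o in([("top",B,t)],[("side",sb,s)],[("top",B,t),("side",sb,s)]):
        v,r=fit(o); print(nm,v,np.degrees(v[2]),"res",r)
X,r=tri(S([341,46]),T([140,140])); print("leaftop",X,r)
v,_=fit([("top",H,th),("side",H[[1,2,3]],sh)])
c,s=np.cos(v[2]),np.sin(v[2]);d=X[:2]-v[:2];print("in holder",c*d[0]+s*d[1],-s*d[0]+c*d[1])
E
python3 m.py
```

```text
holder [ 0.5724 -0.2787  0.1871] 10.71739794696505 res [-0.5031  0.3097  0.7909 -0.3582  0.3597  0.0503 -0.6476 -0.0197]
holder [ 0.5774 -0.2762  0.1975] 11.313615865185163 res [ 1.2503  0.7516 -0.1038  0.8008 -1.2722 -2.2138]
holder [ 0.5748 -0.2782  0.1981] 11.349943820626999 res [-0.7038 -0.282   0.473  -1.5651  0.2725 -1.2099 -0.6159 -0.6579  0.4766
  1.6003 -0.9559  1.7097 -2.1526 -1.4881]
jamb [ 0.4216 -0.3442  0.2299] 13.169570939069226 res [ 0.3156  0.019  -0.3088 -0.6167  0.3464  0.5293 -0.3538  0.0595]
jamb [ 0.4248 -0.3439  0.2272] 13.016850214622742 res [ 2.2675  0.0559 -1.2539  0.328  -1.0491 -0.8316]
jamb [ 0.4234 -0.3442  0.2331] 13.357339649118925 res [ 0.2823 -0.5927 -0.384  -1.3842  0.3547 -0.2667 -0.3029 -0.5786  1.7036
  0.1884 -1.7502  0.6122 -1.8688 -0.4642]
leaftop [ 0.5592 -0.2416  0.1542] [-0.4102  0.0479  0.135  -0.4524]
in holder -0.008049976629259471 0.038996237286116224
```

```bash
cat > b.py <<'E'
from g import *
from station import read_state
np.set_printoptions(precision=3,suppress=True)
def ray(n,p,z):
    s=least_squares(lambda v:(proj(n,[v[0],v[1],z])-p).ravel(),[.5,0]);return s.x
def vert(b,t):
    X=ray("side",b,0); return X,least_squares(lambda h:(proj("side",[X[0],X[1],h[0]])-t)[0,1:],[.1]).x
print("box corner",vert([240,196],[234,152]), vert([172,214],[163,160]))
print("box top corner tri",tri(np.array([[234,152]]),np.array([[207,192]])),tri(np.array([[163,160]]),np.array([[205,254]])))
# rack post heights: side (150,85),(178,72)
for p in([150,85],[178,72]):
  for z in(.1,.15,.2): print(p,z,ray("side",p,z),proj("top",[*ray("side",p,z),z]))
s=read_state();print(s["tool_rot"],s["grip_width"],s["contact_force"])
E
python3 b.py
python3 -c "
import cv2
a=cv2.imread('pics/side0.png')[55:220,90:300];cv2.imwrite('pics/sr.png',cv2.resize(a,None,fx=3.5,fy=3.5,interpolation=cv2.INTER_CUBIC))"
```

```text
box corner (array([ 0.564, -0.138]), array([0.123])) (array([ 0.394, -0.151]), array([0.144]))
box top corner tri (array([ 0.543, -0.192,  0.154]), array([ 1.213, -0.123, -0.36 ,  1.289])) (array([ 0.396, -0.195,  0.167]), array([ 2.855, -0.053, -0.568,  3.163]))
[150, 85] 0.1 [0.439 0.479] [[-58.682 229.986]]
[150, 85] 0.15 [0.428 0.329] [[-15.295 236.819]]
[150, 85] 0.2 [0.417 0.178] [[ 34.043 244.59 ]]
[178, 72] 0.1 [0.555 0.583] [[-94.229 183.193]]
[178, 72] 0.15 [0.532 0.421] [[-49.719 192.142]]
[178, 72] 0.2 [0.509 0.26 ] [[  0.966 202.332]]
[-3.14  -0.     2.905] 1.0004861243988992 [-0.703  0.284 -0.11 ]
```

View pics/sr.png

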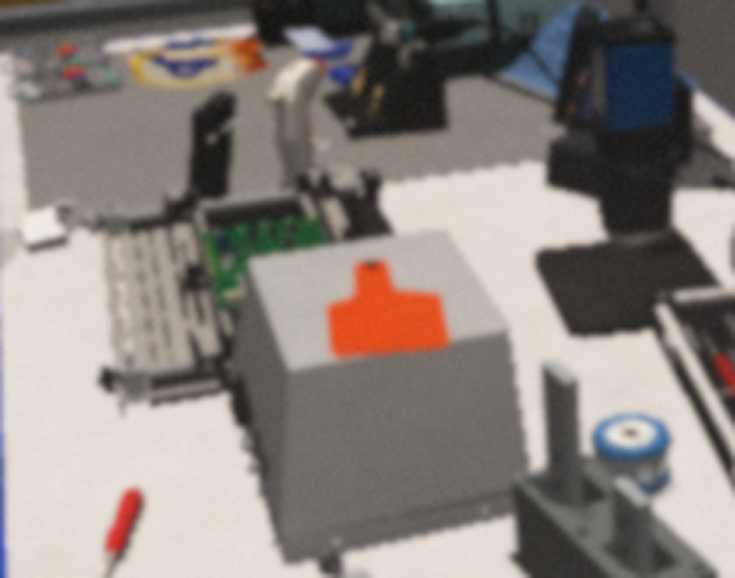

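The side crop shows the grey box (about 0.15 m tall, sloped side) and two rack handles up to about 0.2 m. I'll travel at TCP z of about 0.36 m over them.

```bash
python3 -m jog '[[0,0,3.5,0,0,0],[0,0,3.5,0,0,0],[0,0,3.5,0,0,0],[0,0,3.5,0,0,0],[1.9,-2.4,0,0,0,-2],[1.9,-2.4,0,0,0,-2],[1.9,-2.4,0,0,0,-2],[1.9,-2.4,0,0,0,-2]]' 1
python3 -m jog '[[1.9,-2.4,0,0,0,-2],[1.9,-2.4,0,0,0,-2],[1.9,-2.4,0,0,0,-2],[1.9,-2.4,0,0,0,-2],[1.9,-2.4,0,0,0,-2],[1.9,-2.4,0,0,0,-2],[1.9,-2.4,0,0,0,-2],[1.9,-2.4,0,0,0,-2]]'
python3 -m jog '[[1.9,-2.4,0,0,0,-2],[1.9,-2.4,0,0,0,-2],[1.9,-2.4,0,0,0,-2],[1.9,-2.4,0,0,0,-2],[0.9,-3.2,0,0,0,-2],[0.9,-3.2,0,0,0,-2],[0.9,-3.2,0,0,0,-2],[0.9,-3.2,0,0,0,-2]]'
python3 -m jog '[[0.9,-3.2,0,0,0,-2],[0.9,-3.2,0,0,0,-2],[0.9,-3.2,0,0,0,-2],[0.9,-3.2,0,0,0,-2],[0.9,-3.2,0,0,0,-2],[0.9,-3.2,0,0,0,-2],[0.9,-3.2,0,0,0,-2],[0,0,0,0,0,0]]'
```

```text
t: 0.77
tool_pos: [0.2171, 0.486, 0.3624]
tool_rot: [-3.141, 0.0, 2.764]
contact_force: [1.1, -0.6, -0.5]
grip_width: 1.004
grip_force: 0.0
t: 1.43
tool_pos: [0.3691, 0.2938, 0.3623]
tool_rot: [-3.141, -0.0, 2.484]
contact_force: [-0.0, 0.2, -0.6]
grip_width: 1.0
grip_force: 0.0
t: 2.1
tool_pos: [0.4806, 0.0697, 0.3623]
tool_rot: [-3.141, -0.0, 2.205]
contact_force: [-0.0, -0.1, -0.3]
grip_width: 0.998
grip_force: 0.0
t: 2.77
tool_pos: [0.5449, -0.1582, 0.3616]
tool_rot: [-3.14, 0.002, 1.957]
contact_force: [0.6, 0.4, -0.3]
grip_width: 1.003
grip_force: 0.0
```

```bash
python3 -m jog '[[0.5,-2.8,0,0,0,-4],[0.5,-2.8,0,0,0,-4],[0.43,-2.74,0,0,0,-3],[0,0,-3,0,0,0],[0,0,-3,0,0,0],[0,0,-3,0,0,0],[0,0,-2,0,0,0],[0,0,0,0,0,0]]'
python3 - <<'E'
from station import *
import cv2
a=capture("side")[90:240,180:330,::-1];b=capture("top")[120:250,170:300,::-1]
a=cv2.resize(a,(450,450),interpolation=cv2.INTER_CUBIC);b=cv2.resize(b,(450,450)) if 0 else cv2.resize(b,(450,450),interpolation=cv2.INTER_CUBIC)
cv2.imwrite("pics/p1.png",cv2.resize(cv2.hconcat([a,b]),(800,400)))
E
```

```text
t: 3.43
tool_pos: [0.5548, -0.234, 0.2474]
tool_rot: [-3.134, -0.007, 1.771]
contact_force: [-0.7, 0.6, -0.2]
grip_width: 1.001
grip_force: 0.0
```

View pics/p1.png

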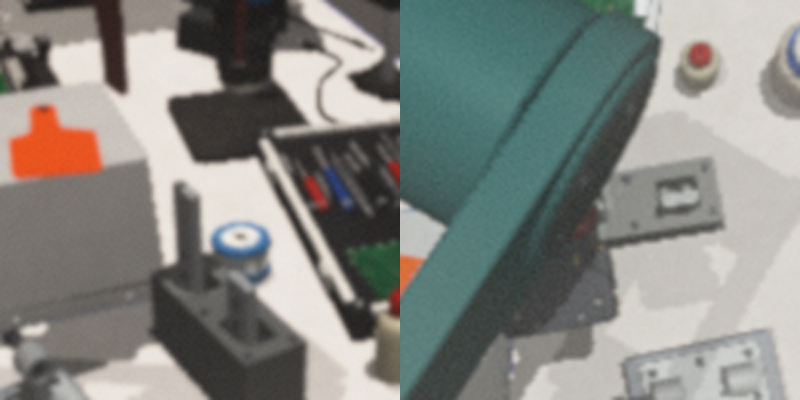

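The fingers straddle the leaf: tips are at about side px (224,124) and (270,112), and the leaf top is below between them.

```bash
python3 -m jog '[[0.44,-0.76,0,0,0,0],[0,0,-2.5,0,0,0],[0,0,-2.5,0,0,0],[0,0,-2.5,0,0,0],[0,0,-2.5,0,0,0],[0,0,-2.5,0,0,0],[0,0,-0.8,0,0,0],[0,0,0,0,0,0]]'
python3 -m jog '[[0,0,0,0,0,0],[0,0,0,0,0,0]]'
```

```text
t: 4.2
tool_pos: [0.5624, -0.2439, 0.119]
tool_rot: [-3.14, -0.001, 1.77]
contact_force: [-0.3, 0.1, 0.6]
grip_width: 0.999
grip_force: 0.0
t: 4.37
tool_pos: [0.5641, -0.2448, 0.1218]
tool_rot: [3.139, 0.002, 1.77]
contact_force: [0.5, 0.0, -0.1]
grip_width: 0.998
grip_force: 0.0
```

```bash
for i in 1 2; do python3 -m jog '[[0,0,0,0,0,0],[0,0,0,0,0,0]]' | grep tool; done
```

```text
tool_pos: [0.5635, -0.2443, 0.1213]
tool_rot: [3.14, 0.002, 1.77]
tool_pos: [0.5628, -0.2439, 0.1203]
tool_rot: [3.141, 0.001, 1.77]
```

```bash
python3 -m jog '[[-0.4,0.25,-0.6,0,0,0],[0,0,0,0,0,0],[0,0,0,0,0,0],[0,0,0,0,0,0],[0,0,0,0,0,0],[0,0,0,0,0,0]]'
python3 -m jog '[[0,0,0,0,0,0],[0,0,0,0,0,0],[0,0,0,0,0,0],[0,0,0,0,0,0],[0,0,0,0,0,0],[0,0,0,0,0,0]]' 0 30
```

```text
t: 5.2
tool_pos: [0.5586, -0.2414, 0.1137]
tool_rot: [3.142, 0.0, 1.77]
contact_force: [0.1, 0.5, -0.5]
grip_width: 1.002
grip_force: 0.0
t: 5.7
tool_pos: [0.5585, -0.2413, 0.1136]
tool_rot: [-3.142, 0.0, 1.77]
contact_force: [-0.7, 0.5, 0.8]
grip_width: 0.583
grip_force: 0.0
```

```bash
python3 -m jog '[[0,0,0,0,0,0],[0,0,0,0,0,0],[0,0,0,0,0,0],[0,0,0,0,0,0],[0,0,0,0,0,0],[0,0,0,0,0,0]]'
```

```text
t: 6.2
tool_pos: [0.5584, -0.2413, 0.1136]
tool_rot: [-3.141, -0.0, 1.77]
contact_force: [-1.4, 1.1, -0.4]
grip_width: 0.128
grip_force: 0.0
```

```bash
python3 -m jog '[[0,0,0,0,0,0],[0,0,0,0,0,0],[0,0,0,0,0,0],[0,0,0,0,0,0],[0,0,0,0,0,0],[0,0,0,0,0,0]]'
```

```text
t: 6.7
tool_pos: [0.5588, -0.2413, 0.1137]
tool_rot: [3.141, 0.0, 1.77]
contact_force: [2.7, 0.0, -2.4]
grip_width: 0.111
grip_force: 30.0
```

```bash
python3 -m jog '[[0,0,0.5,0,0,0],[0,0,0.5,0,0,0],[0,0,0.8,0,0,0],[0,0,0.8,0,0,0]]' - 40;  python3 -m jog '[[0,0,1.2,0,0,0],[0,0,1.2,0,0,0],[0,0,1.2,0,0,0],[0,0,1.2,0,0,0],[0,0,1.2,0,0,0],[0,0,1.2,0,0,0],[0,0,1.2,0,0,0],[0,0,1,0,0,0]]'
python3 -m jog '[[0,0,0,0,0,0],[0,0,0,0,0,0],[0,0,0,0,0,0],[0,0,0,0,0,0],[0,0,0,0,0,0],[0,0,0,0,0,0]]'
python3 - <<'E'
from station import *
import cv2
a=capture("side")[80:240,150:310,::-1]
cv2.imwrite("pics/p2.png",cv2.resize(a,(600,600),interpolation=cv2.INTER_CUBIC))
E
```

```text
t: 7.03
tool_pos: [0.5587, -0.2412, 0.1404]
tool_rot: [3.141, -0.0, 1.77]
contact_force: [2.9, 1.3, -2.6]
grip_width: 0.108
grip_force: 40.0
t: 7.7
tool_pos: [0.5571, -0.2414, 0.2352]
tool_rot: [-3.14, 0.0, 1.77]
contact_force: [0.3, -0.4, -1.7]
grip_width: 0.114
grip_force: 40.0
t: 8.2
tool_pos: [0.558, -0.2411, 0.2329]
tool_rot: [-3.14, -0.001, 1.77]
contact_force: [0.6, -0.3, -1.1]
grip_width: 0.111
grip_force: 40.0
```

View pics/p2.png

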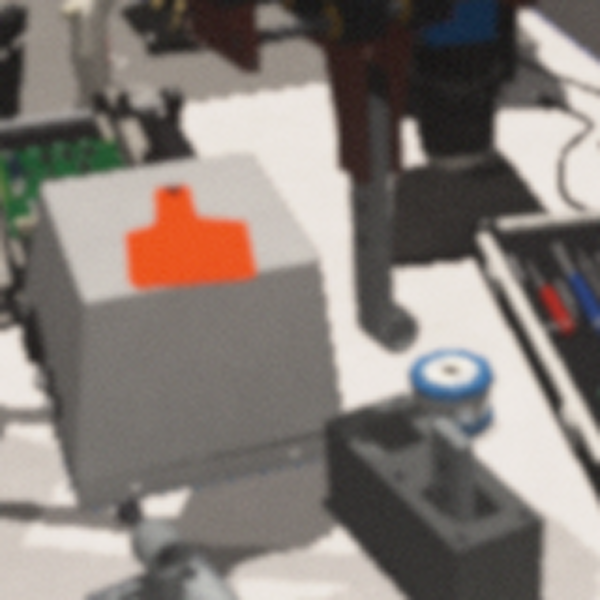

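The leaf is clear and held, with its knuckle end face at about side px (256,168). I'll move it over the jamb.

```bash
python3 -m jog '[[-1.8,-1.3,0,0,0,0.2],[-1.8,-1.3,0,0,0,0.2],[-1.8,-1.3,0,0,0,0.2],[-1.8,-1.3,0,0,0,0.2],[-1.8,-1.3,0,0,0,0.2],[-1.8,-1.3,0,0,0,0.2],[-1.8,-1.3,0,0,0,0.2],[-1.7,-1.4,0,0,0,0.4]]'
python3 -m jog '[[0,0,-1,0,0,0],[0,0,-1,0,0,0],[0,0,0,0,0,0],[0,0,0,0,0,0],[0,0,0,0,0,0],[0,0,0,0,0,0],[0,0,0,0,0,0],[0,0,0,0,0,0]]'
python3 - <<'E'
from station import *
import cv2
s=capture("side");t=capture("top");cv2.imwrite("pics/s3.png",s[:,:,::-1]);cv2.imwrite("pics/t3.png",t[:,:,::-1])
a=s[160:300,155:265,::-1];b=t[195:285,225:315,::-1]
a=cv2.resize(a,(440,560),interpolation=cv2.INTER_CUBIC);b=cv2.resize(b,(360,360),interpolation=cv2.INTER_CUBIC)
b=cv2.copyMakeBorder(b,0,200,0,0,cv2.BORDER_CONSTANT)
cv2.imwrite("pics/p3.png",cv2.hconcat([a,b]))
print(read_state()["tool_pos"],read_state()["tool_rot"])
E
```

```text
t: 8.92
tool_pos: [0.4143, -0.3465, 0.2335]
tool_rot: [-3.141, -0.0, 1.802]
contact_force: [1.1, 0.5, -0.9]
grip_width: 0.109
grip_force: 40.0
t: 9.58
tool_pos: [0.416, -0.3462, 0.2139]
tool_rot: [3.141, 0.001, 1.802]
contact_force: [-0.3, 0.1, -2.1]
grip_width: 0.109
grip_force: 40.0
[ 0.41571624 -0.3462405   0.21385263] [3.14147134e+00 3.87621091e-04 1.80210233e+00]
```

View pics/p3.png

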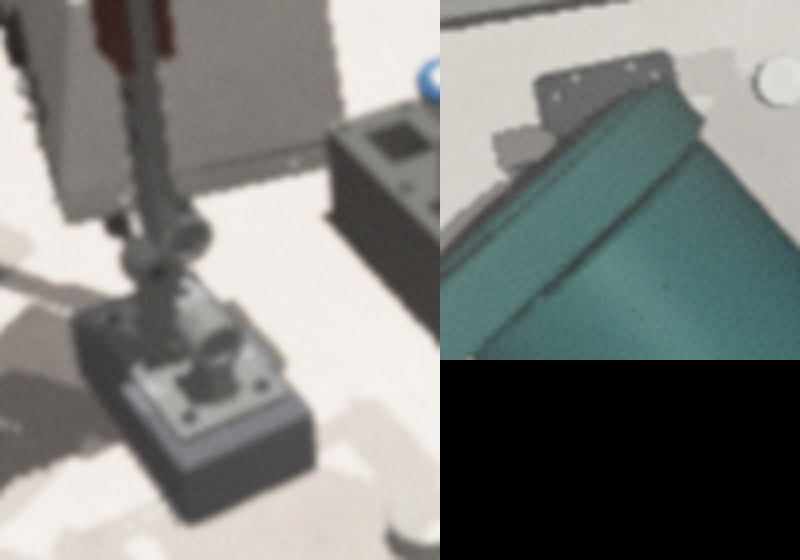

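Side crop: the leaf's knuckle is above and behind the gap, with its end face at about px (202,219). The near jamb knuckle's end face is at about (209,245). The top view is blocked by the arm. I'll overlay the predicted circles on an averaged, enlarged side view.

```bash
cat > ov.py <<'E'
from g import *
from station import *
import cv2,sys
def circ(v,y,z,r): 
    a=np.linspace(0,2*np.pi,60); return place(v,np.c_[r*np.cos(a),0*a+y,z+r*np.sin(a)])
def show(JV,x0,y0,out,n=8):
    im=np.mean([capture("side")for _ in range(n)],0)
    st=[read_state() for _ in range(1)][0]; p=st["tool_pos"]; yaw=st["tool_rot"][2]-np.pi/2
    LV=[p[0]+.008*np.cos(yaw),p[1]+.008*np.sin(yaw),yaw]; z=p[2]+.0200-.1136
    print("leaf",LV,z)
    c=cv2.resize(im[y0:y0+72,x0:x0+48,::-1],(384,576),interpolation=cv2.INTER_CUBIC)
    c=np.clip((c-20)*1.5,0,255).astype(np.uint8); d=c.copy()
    for v,y,zz,col in((JV,-.0425,.078,(0,255,255)),(JV,-.0185,.078,(0,160,255)),(LV,-.015,z,(0,255,0))):
        for r in(.013,.008):
            q=(proj("side",circ(v,y,zz,r))-[x0,y0]+.5)*8-.5
            cv2.polylines(d,[np.round(q).astype(int)],True,col,1)
        print(proj("side",place(v,[[0,y,zz]]))[0])
    cv2.imwrite(out,cv2.hconcat([c,d]))
if __name__=="__main__": show([.4228,-.3442,np.radians(13.25)],178,200,"pics/p4.png")
E
python3 ov.py
```

```text
leaf [np.float64(0.4232036664294499), np.float64(-0.3444659444411981), np.float64(0.23083918742281861)] 0.12003363860808755
[209.83843906 247.34791663]
[203.87122793 240.1884669 ]
[201.03705832 221.24121283]
```

View pics/p4.png

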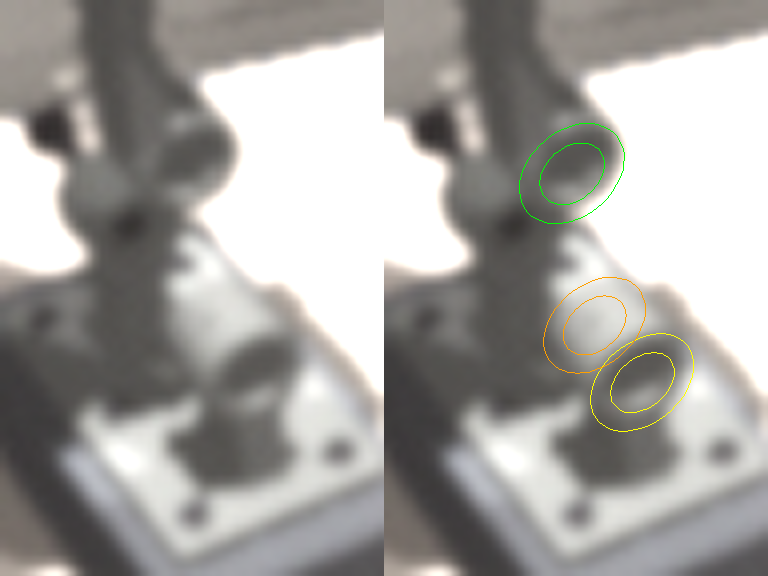

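```bash
cat > e.py <<'E'
from ov import *
from scipy.ndimage import map_coordinates,gaussian_filter1d
np.set_printoptions(precision=2,suppress=True,linewidth=150)
g=np.mean([capture("side").astype(float).mean(2) for _ in range(8)],0); np.save("g.npy",g)
g0=cv2.imread("pics/side0.png").astype(float).mean(2)
def edges(im,v,y,z,angs,r=.013):
    a=np.radians(angs); P=lambda r:proj("side",place(v,np.c_[r*np.cos(a),0*a+y,z+r*np.sin(a)]))
    p=P(r); t=P(r); d=P(r*1.01); 
    e=1e-3; pa=proj("side",place(v,np.c_[r*np.cos(a+e),0*a+y,z+r*np.sin(a+e)]))-p
    n=np.c_[pa[:,1],-pa[:,0]]; n/=np.linalg.norm(n,axis=1)[:,None]
    n*=np.sign((n*(d-p)).sum(1))[:,None]
    s=np.arange(-5,5.01,.1); A=[];B=[]
    for k in range(len(a)):
        q=p[k]+s[:,None]*n[k]; f=gaussian_filter1d(map_coordinates(im,[q[:,1],q[:,0]],order=1),4)
        gr=np.gradient(f,s); i=np.argmax(gr); j=np.argmax(-gr)
        print(int(angs[k]),"n",n[k],"rise %.1f @%.1f"%(s[i],gr[i]),"fall %.1f @%.1f"%(s[j],-gr[j]))
st=read_state();p=st["tool_pos"];yaw=st["tool_rot"][2]-np.pi/2
LV=[p[0]+.008*np.cos(yaw),p[1]+.008*np.sin(yaw),yaw]
JV=[.4228,-.3442,np.radians(13.25)]
A=np.arange(-120,151,15)
print("leaf");edges(g,LV,-.015,p[2]-.0936,A)
print("jamb near now");edges(g,JV,-.0425,.078,A)
print("p2 predict", proj("side",place([.558+.0078,-.2411+.0016,np.radians(11.4)],[[0,-.015,.1393]])))
E
python3 e.py
```

```text
leaf
-120 n [-0.1   0.99] rise -4.5 @6.3 fall -2.4 @9.5
-105 n [0.15 0.99] rise 1.7 @22.5 fall 4.1 @13.7
-90 n [0.37 0.93] rise 2.9 @16.1 fall 0.6 @7.8
-75 n [0.54 0.84] rise -1.0 @34.5 fall 1.6 @2.6
-60 n [0.69 0.72] rise -0.8 @43.3 fall 4.7 @0.0
-45 n [0.82 0.58] rise -0.7 @44.6 fall 5.0 @-0.1
-30 n [0.92 0.39] rise -0.6 @47.5 fall 5.0 @-0.0
-15 n [0.99 0.17] rise -0.7 @48.4 fall 4.3 @0.2
0 n [ 0.99 -0.11] rise -0.2 @49.3 fall 5.0 @-0.1
15 n [ 0.91 -0.42] rise -0.0 @48.8 fall -5.0 @-0.1
30 n [ 0.7  -0.71] rise 0.3 @50.9 fall -4.2 @1.3
45 n [ 0.42 -0.91] rise 0.9 @45.9 fall -4.2 @3.4
60 n [ 0.13 -0.99] rise 2.5 @35.5 fall -4.4 @4.0
75 n [-0.14 -0.99] rise 3.8 @13.1 fall 1.5 @8.6
90 n [-0.35 -0.94] rise -0.8 @15.9 fall 2.0 @16.6
105 n [-0.54 -0.84] rise -1.0 @8.6 fall 2.1 @4.8
120 n [-0.69 -0.72] rise -1.7 @5.5 fall 4.1 @3.0
135 n [-0.82 -0.57] rise -1.8 @7.0 fall 1.3 @6.8
150 n [-0.92 -0.39] rise 4.4 @10.4 fall -4.3 @8.5
jamb near now
-120 n [-0.05  1.  ] rise -4.4 @8.8 fall -1.9 @10.2
-105 n [0.19 0.98] rise -4.3 @12.4 fall -1.9 @11.6
-90 n [0.39 0.92] rise -4.3 @16.8 fall -2.1 @14.1
-75 n [0.56 0.83] rise -4.2 @18.3 fall -2.0 @10.1
-60 n [0.7  0.72] rise -0.1 @19.4 fall 4.4 @2.1
-45 n [0.81 0.58] rise -1.0 @25.1 fall 2.4 @2.6
-30 n [0.91 0.41] rise -1.2 @32.6 fall 3.4 @7.7
-15 n [0.98 0.18] rise -1.0 @28.3 fall 2.6 @10.5
0 n [ 0.99 -0.1 ] rise -1.0 @21.3 fall 1.7 @3.4
15 n [ 0.9  -0.43] rise 3.8 @34.9 fall -5.0 @-0.1
30 n [ 0.68 -0.73] rise 3.4 @37.1 fall -4.7 @0.2
45 n [ 0.38 -0.93] rise 4.0 @27.9 fall -4.4 @2.4
60 n [ 0.08 -1.  ] rise -0.3 @17.4 fall -4.4 @4.2
75 n [-0.18 -0.98] rise -0.1 @27.0 fall 3.7 @5.2
90 n [-0.38 -0.92] rise 0.1 @28.0 fall -4.5 @5.0
105 n [-0.55 -0.83] rise 0.1 @27.6 fall -4.4 @6.7
120 n [-0.69 -0.72] rise -0.0 @22.9 fall -4.5 @10.0
135 n [-0.82 -0.58] rise -0.3 @16.5 fall -4.4 @12.0
150 n [-0.92 -0.4 ] rise -0.7 @7.3 fall -4.3 @12.6
p2 predict [[256.04 169.4 ]]
```

The edge offsets put the leaf within about 1.5 mm of where it should be relative to the jamb knuckles. I'll make a small x correction and lower in steps, watching the force.

```bash
python3 -m jog '[[-0.07,0,-0.5,0,0,0],[0,0,-0.5,0,0,0],[0,0,-0.5,0,0,0],[0,0,0,0,0,0],[0,0,0,0,0,0]]' | grep -E "pos|rot|force"
python3 -m jog '[[0,0,-0.3,0,0,0],[0,0,-0.3,0,0,0],[0,0,0,0,0,0],[0,0,0,0,0,0],[0,0,0,0,0,0]]'| grep -E "pos|force"
```

```text
tool_pos: [0.4144, -0.3459, 0.198]
tool_rot: [-3.141, -0.001, 1.802]
contact_force: [0.7, 0.2, -1.9]
grip_force: 40.0
tool_pos: [0.4148, -0.3463, 0.1927]
contact_force: [0.2, 1.0, -2.5]
grip_force: 40.0
```

```bash
python3 -m jog '[[0,0,-0.25,0,0,0],[0,0,-0.25,0,0,0],[0,0,0,0,0,0],[0,0,0,0,0,0]]' | grep -E "pos|rot|force"
python3 -m jog '[[0,0,-0.25,0,0,0],[0,0,-0.25,0,0,0],[0,0,0,0,0,0],[0,0,0,0,0,0],[0,0,0,0,0,0]]'| grep -E "pos|force"
```

```text
tool_pos: [0.4146, -0.3461, 0.1874]
tool_rot: [-3.141, -0.001, 1.802]
contact_force: [0.8, 0.7, -1.6]
grip_force: 40.0
tool_pos: [0.4148, -0.3463, 0.1826]
contact_force: [0.4, 0.0, -1.8]
grip_force: 40.0
```

```bash
python3 -m jog '[[0,0,-0.25,0,0,0],[0,0,-0.25,0,0,0],[0,0,-0.25,0,0,0],[0,0,-0.25,0,0,0],[0,0,-0.1,0,0,0],[0,0,0,0,0,0],[0,0,0,0,0,0],[0,0,0,0,0,0]]' | grep -E "pos|rot|force"
python3 -m jog '[[0,0,0,0,0,0],[0,0,0,0,0,0],[0,0,0,0,0,0],[0,0,0,0,0,0],[0,0,0,0,0,0],[0,0,0,0,0,0]]'
python3 - <<'E'
from ov import *
show([.4224,-.3442,np.radians(13.25)],178,200,"pics/p5.png")
E
```

```text
tool_pos: [0.4148, -0.3463, 0.1717]
tool_rot: [-3.142, 0.0, 1.802]
contact_force: [0.7, 0.3, -2.0]
grip_force: 40.0
t: 13.23
tool_pos: [0.4148, -0.3463, 0.1716]
tool_rot: [-3.142, 0.0, 1.802]
contact_force: [0.6, 0.2, -2.3]
grip_width: 0.112
grip_force: 40.0
leaf [np.float64(0.4225442155940018), np.float64(-0.34446575664627294), np.float64(0.2309519826906703)] 0.07803311152151873
[209.62299487 247.40090825]
[203.65972507 240.23928364]
[202.9171618  239.27735161]
```

View pics/p5.png

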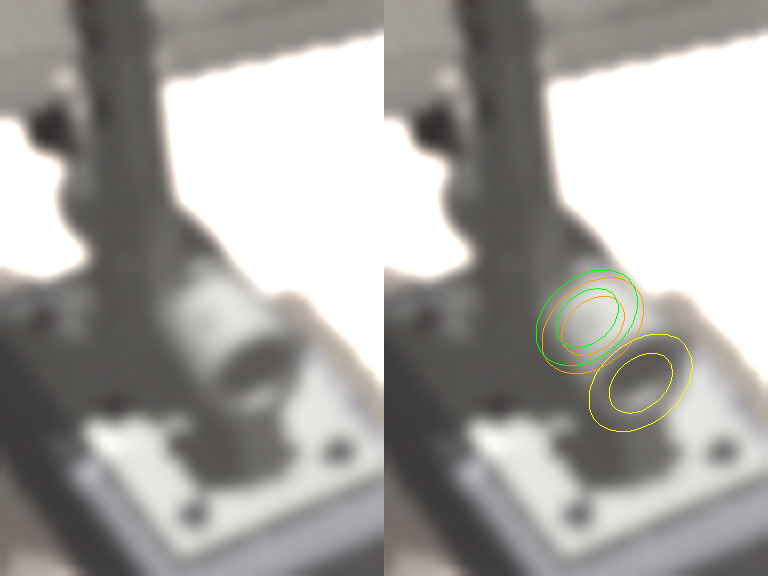

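The last picture shows the leaf's knuckle seated in the gap and its upper-right silhouette continuous with the near jamb knuckle's (about (200,217) to (245,269) to (300,335)). As one last check I'll compare the silhouette offset along the hinge line.

```bash
python3 - <<'E'
from ov import *
from scipy.ndimage import map_coordinates,gaussian_filter1d
g=np.mean([capture("side").astype(float).mean(2) for _ in range(8)],0)
V=[.4224,-.3442,np.radians(13.25)]
ax=np.diff(proj("side",place(V,[[0,-.04,.078],[0,0,.078]])),axis=0)[0]; n=np.array([-ax[1],ax[0]]);n/=np.linalg.norm(n)
n*=np.sign(n[0]); s=np.arange(-5,5,.1)
for y in np.arange(-.040,.016,.004):
    C=proj("side",circ(V,y,.078,.013)); p=C[np.argmax(C@n)]
    q=p+s[:,None]*n; f=gaussian_filter1d(map_coordinates(g,[q[:,1],q[:,0]],order=1),4); gr=np.gradient(f,s);i=gr.argmax()
    print("%.3f edge %.1f @%.0f  in %.0f out %.0f"%(y,s[i],gr[i],f[30],f[-15]))
print(n)
X=proj("side",place(V,[[0,0,.078],[.001,0,.078],[0,0,.079]]));print((X[1:]-X[0])@n,"px per mm x,z")
E
```

```text
-0.040 edge 4.1 @35  in 89 out 152
-0.036 edge 4.1 @33  in 100 out 151
-0.032 edge 4.2 @32  in 132 out 152
-0.028 edge 4.0 @31  in 157 out 170
-0.024 edge 3.1 @18  in 165 out 211
-0.020 edge 1.1 @30  in 166 out 234
-0.016 edge 1.0 @34  in 165 out 238
-0.012 edge 0.8 @37  in 158 out 238
-0.008 edge 0.6 @41  in 142 out 238
-0.004 edge 0.7 @46  in 124 out 238
-0.000 edge 0.8 @53  in 105 out 238
0.004 edge 0.8 @56  in 84 out 237
0.008 edge 0.7 @55  in 80 out 236
0.012 edge 0.6 @54  in 84 out 236
[ 0.76847193 -0.6398835 ]
[0.49233776 0.22257754] px per mm x,z
```

Edge offsets are 1.0–1.1 px on the jamb knuckle and about 0.7 px on the leaf, so they agree to about 0.6 mm. There is no contact force, so I'll hand it in.

```bash
python3 -c "
from station import *
s=read_state();print(s['t'],s['contact_force'],s['grip_force'],max(abs(v) for v in s['qvel']))
print(sign_off())"
```

```text
14.0333 [-0.6798232  -0.27544464 -1.65152559] 39.987857937812805 0.0027203116021418984
the job is handed in; nothing more can be done
None
```

I handed the job in at 14.0 s with the taller leaf still gripped at 40 N and its knuckle in the jamb gap. By camera it lines up with the hinge line to within about 1 mm across it, and the wrist force showed no contact with the jamb. The sign-off gave no verdict.

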